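# Level the repair stand with a wedge

### The arm

A 6-joint arm with a two-finger parallel gripper is mounted at the origin on the work surface. World frame = base frame: x ahead of the robot, y to its left, z up, the work surface at z = 0. Lengths are in m, angles in rad, forces in N, time in s.
With the tool pointing down it reaches from about 0.275 to 0.975 m from the base axis. Payload 8.4 kg.
Tool frame: the origin (TCP) lies on the centre line of the jaws, within the pads' length; the fingertips stand 25 mm ahead of it and the grasp point (between the pads) lies 6 mm ahead of it; z points along the fingers, y is the direction in which the jaws open and shut (so a half turn about z gives the same grasp; the last joint's range is limited). The gripper opens to 92 mm and grips with 3 to 60 N. Pads are 20 mm wide; open, the fingers measure 128 mm over their backs; the gripper's body (75 mm by 189 mm) begins 69 mm behind the grasp point.
Start: joints at [-1.297, 0.353, 1.633, -0, 1.155, -0.002], TCP at [0.17, -0.601, 0.203] pointing down, gripper open.
Joint ranges: [-2.63, 2.63], [-0.92, 2.1], [0.06, 2.66], [-1.3, 4.44], [0, 2.69], [-3.02, 3.02]. Speed limits (rad/s): [2.22, 2.22, 2.79, 3.14, 3.14, 3.14].

### API

Orientations are given as a 3x3 rotation matrix whose columns are the frame's x, y, z axes.
In Python, from cell import sense, camera, hand_in gives the robot as it stands.
- The arm moves only by the tool carry_out, never from a script. Its arguments are lists of equal length, an entry for each row: "delta_pos": the shift along the tool's x, y, z in m, a list of three; "spin": the turn about the tool's z in rad; "claw": the opening, from 0 (shut) to 1 (fully open). In form: {"delta_pos": [[x, y, z], ...], "spin": [spin, ...], "claw": [claw, ...]}. A call has 1 to 12 rows; each row is the pose to reach, as a shift and turn from the pose commanded when the call began, along the tool's axes at that moment; what a row does not reach only later rows make up. A row lasts 1/8 s, in which the tool goes at most 62.5 mm and 10.7 degrees, less where a joint would pass 70% of its speed; a pose out of reach is approached as far as the arm can. A call with a gripper value outside its range is refused whole. The fingers move at their own pace and stop on an object; "newtons" is the grip in N (left out, the last holds). Time passes only in rows, so rows that repeat a pose let the fingers close. It gives the time, the measured TCP pose, the force and the opening at its end, in the units of the state.
- sense(): the state, without advancing time (a new reading comes with each control period).
- camera(name): name is "scene" or "top" or "wrist"; returns a dict with "image" (400x640x3 uint8, red, green, blue), "fx", "fy", "cx", "cy" (pixels), "world_from_camera" (4x4, takes a point from camera to world coordinates). Camera axes: x right, y up, looking along -z (the intrinsics and any distortion apply to the point x, -y, -z); pixel columns grow to the right and rows downward; lengths in m; the calibration is good to about 2 mm. The wrist camera is an equidistant fisheye: a pixel r from the principal point sees the ray r / f radians off the axis. A picture is of the moment at which its call begins. There is no depth.
- hand_in(): hands the job in, once; it reports no verdict.
The state is a dict: "time_s": time; "q": joint angles; "qvel": joint speeds; "joint_torque": joint torques, N m; "position": TCP position; "tcp_rot": TCP orientation; "ft_force": force on the tool from outside, world axes, zero at the start; "moment": the same for the moment, N m; "opening": finger opening in m.
Only numpy, scipy, OpenCV 4.12 (cv2) and the standard library are available. Lean on these libraries where they do the work, as an engineer would, in place of code of your own. Each camera call takes 0.05 s, during which the arm holds its last target.

### The job

The iron stand holding the broken teapot spout leans because its front toe hangs low: slide the wooden wedge, thin end first, under that toe until the bubble of the level on the stand sits centred between its two lines, then let go of the wedge and leave it there. Go gently: ease the wedge in and do not force it once the stand is level, because the frame meets a hard stop just past level. Keep the robot off the stand itself and leave the other small objects alone.

Things in the scene. Friction and masses are not known exactly. Their poses are not given: they have to be found in the camera images.
- stand: sole plate, 60 x 180 x 6 mm, fixed to the trolley, of a cast-iron stand; origin on the trolley top. x: level, from the stand's toe end to its pivot end, the way the wedge goes in; z up. On it two feet carry a T-shaped tilting iron frame. Nothing stands on the trolley between the toe (x = -80 mm) and the plate (x = +38 mm)
- pivot (a point): near the pivot axis (along stand y) of the frame, stand x = +60 mm, 18 to 24 mm high: the feet's height is not measured. The frame, 0.8 to 1.5 kg, starts on its lower stop, leaning 0.05 rad toe down; upper hard stop 0.012 rad past level. Cross bar 34 x 136 mm over the feet; spine 40 mm wide to stand x = -92 mm, underside about 24, top about 36 mm high when level
- toe_spot (a point): spot on the trolley top straight below the stand's toe. The toe is a round iron bar, 12 mm in diameter, 40 mm long across (stand y), under the free end of the frame, 140 mm from the pivot. Its underside hangs 3 to 9 mm (not measured) above this spot at the start; it must rise 7 mm, to 10 to 16 mm, for the stand to be level. It bears down with 2 to 8 N; pushing takes 5 to 18 N
- spout (a point): near the middle of the green teapot spout in its spring clip, about 145 mm above the trolley, on a column that stands on the cross bar (pivot end), 171 mm high
- level (a point): top centre (within 4 mm, frame level) of the vial of a brass level, 124 x 28 mm, lying along the spine, top about 61 mm above the trolley. The dark vial, 90 mm long along stand x, has two black lines 27 mm apart and a pale bubble 18 mm long
- bubble (a joint): place of the bubble in the vial, m: 0 centred, about -0.035 at the start (toward the pivot, the high end), growing toward the toe as the toe rises: 0.7 m per rad of lean, or 5 mm per mm of toe height. At the frame's upper stop it reads about +0.008
- wedge_head (a point): centre of the head of a loose 80 g wooden wedge, lying flat. Head: block 30 mm long (x), 36 mm wide (y), 40 mm high; grip it across its width. x points to the thin end, z up. In front of the head the wedge is 110 mm long and 36 mm wide, falling evenly from 21 to 2 mm thick (0.17 mm per mm)
- wedge_tip (a point): middle of the wedge's thin end, on its underside, 125 mm in front of the head's centre
- finial (a point): bystander: blue-and-white porcelain tureen finial, a 44 mm round, 54 mm high knob, loose; point half-way up
- brooch (a point): bystander: pink porcelain flower brooch, 40 mm round, 14 mm high, loose; its centre
- snuffer (a point): bystander: grey pewter candle snuffer, bell of 32 mm diameter and 38 mm high with a thin handle 150 mm long along its x, loose; point in the bell half-way up
- vise (a point): bystander: brass pin vise, 110 mm long (x), 16 mm thick, lying, loose; its centre
Things that resemble listed ones, but are neither listed nor needed, are in the scene too. Of the things that look like the part that bears wedge_head, take the one that is farthest to the robot's right at the start.

How it is judged:
On the way, in this order (a step that is already met when the one before it is completed fails the run):
1. the wedge is under the toe and starts to lift it (contact force between wedge and feet above 1 N and value of joint bubble above -0.031 m), for 0.1 s.
2. the bubble is centred, held up by the wedge (contact force between wedge and feet above 1 N and value of joint bubble between -0.004 and 0.004 m), for 0.3 s.
At the end, for the whole second after the job is handed in: The wedge lies flat and still on the trolley with the toe resting on it, let go, and the bubble stands within 4 mm of the centre, between its two lines (all of step 2 and angle between wedge_head's own z axis and vertical below 0.08 rad and linear speed of wedge below 0.01 m/s); the robot touches nothing.
It fails at once if the wedge is forced against the stand (more than 20 N between them) (contact force between wedge and feet above 20 N).
It fails at once if the robot touches the stand, its level or the spout (contact force between any of the fingers, the arm and feet above 1 N).
It fails at once if a bystander object is pushed more than 15 mm (distance of any of finial, brooch, snuffer, vise from where it was at the start of the episode above 0.015 m).
It also fails if it takes over 42 s, if anything falls off the work surface, if the arm or the gripper's body presses on something with over 40 N, if the wrist force passes 120 N, or if a joint passes its speed limit or range.

## Working session

There is one attempt and no reset: what is moved stays moved. The work goes in short steps, Python scripts to look and compute and a tool call to move; the robot and the scene stay as the last step left them, time stands still between calls to the robot, and variables do not carry over. Pictures are saved under pics/ and viewed, and the job is handed in when it is done.

Besides the shell and the picture viewer there is one more tool, called after "Emit:" as name(argument=value, ...), one argument or row to a line, values as JSON. carry_out: Moves the arm, as the interface text tells. Its arguments: {"type":"object","properties":{"delta_pos":{"type":"array"},"spin":{"type":"array"},"claw":{"type":"array"},"newtons":{"type":"number"}},"required":["delta_pos","spin","claw"]}

```bash
mkdir -p pics; ls; cat > h.py <<'E'
import numpy as np, cv2
from cell import sense, camera, hand_in
def snap(name, fn):
    c=camera(name); cv2.imwrite(f'pics/{fn}.png', c['image'][:,:,::-1]); 
    np.savez(f'pics/{fn}.npz', **{k:np.array(v) for k,v in c.items()}); return c
def load(fn):
    d=np.load(f'pics/{fn}.npz'); return {k:d[k] for k in d.files}
def ray(c,u,v,fish=False):
    x=(u-c['cx'])/c['fx']; y=(v-c['cy'])/c['fy']
    if fish:
        r=np.hypot(x,y); s=np.sin(r)/r if r>1e-9 else 1; d=np.array([x*s,-y*s,-np.cos(r)])
    else: d=np.array([x,-y,-1.])
    T=c['world_from_camera']; return T[:3,3], T[:3,:3]@d
def onz(c,u,v,z,fish=False):
    o,d=ray(c,u,v,fish); return o+d*(z-o[2])/d[2]
def proj(c,p):
    T=c['world_from_camera']; q=T[:3,:3].T@(np.array(p)-T[:3,3])
    return np.array([c['cx']+c['fx']*q[0]/-q[2], c['cy']+c['fy']*-q[1]/-q[2]])
E
python3 - <<'E'
from h import *
for n in ['scene','top','wrist']:
    c=snap(n,n+'0'); print(n,c['fx'],c['cx'],c['cy'],c['world_from_camera'].round(3).tolist())
s=sense(); print(s)
E
```

```text
pics
scene 420.1465672790633 317.6956624457554 195.82528282548208 [[0.868, -0.42, 0.266, 0.869], [0.497, 0.72, -0.484, -0.499], [0.012, 0.552, 0.834, 0.96], [0.0, 0.0, 0.0, 1.0]]
top 489.7726763611215 328.5791463119449 199.53550458858373 [[0.002, 0.988, -0.155, 0.364], [-1.0, 0.002, 0.001, 0.005], [0.001, 0.155, 0.988, 1.502], [0.0, 0.0, 0.0, 1.0]]
wrist 309.70691628693146 315.06183102337206 197.0994687201006 [[0.272, 0.928, 0.253, 0.241], [-0.962, 0.263, 0.07, -0.58], [-0.001, -0.263, 0.965, 0.384], [0.0, 0.0, 0.0, 1.0]]
{'time_s': 0.15, 'q': array([-1.29739199e+00,  3.53492140e-01,  1.63392718e+00, -9.41235163e-07,
        1.15518448e+00, -2.43720818e-03]), 'qvel': array([-0.00149356, -0.00258585, -0.00233081, -0.00101266,  0.00121174,
       -0.00019143]), 'joint_torque': array([ 2.16139136e-05, -5.94205034e+01, -3.34469640e+01,  6.97577395e-02,
        2.04617693e-02, -8.00560019e-05]), 'position': array([ 0.17010153, -0.60102693,  0.20284969]), 'tcp_rot': array([[ 9.62196233e-01,  2.72356997e-01, -2.73848014e-04],
       [ 2.72357135e-01, -9.62195741e-01,  9.73351274e-04],
       [ 1.60363691e-06, -1.01113939e-03, -9.99999489e-01]]), 'ft_force': array([ 0.54758947, -0.85690185, -0.46526664]), 'moment': array([-0.01043228, -0.02250159, -0.01175423]), 'opening': 0.09236656756578089}
```

View pics/scene0.png

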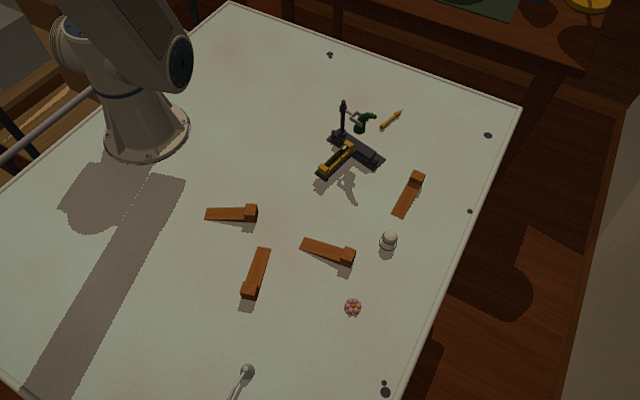

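View pics/top0.png

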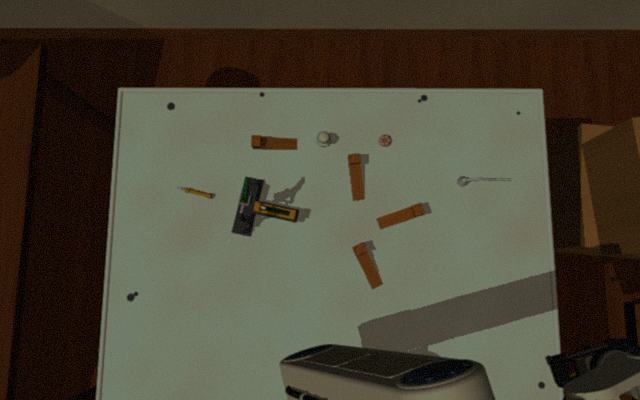

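View pics/wrist0.png

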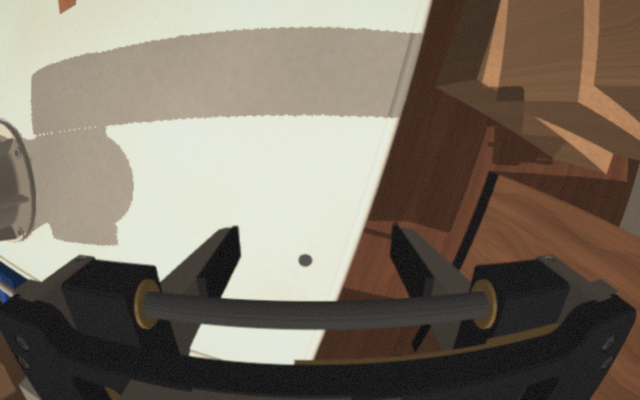

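Scene: the wooden wedges with their heads are at (top view) A (257,142), B (355,158), C (420,209) and D (362,248). In the top view, image right is the robot's right (-y), so C is the farthest right; in the scene view it is at (249,293). The stand's toe is at about (297,212) and its pivot end at about (247,206). I'll check with close crops.

```bash
python3 - <<'E'
from h import *
a=load('top0')['image'][:,:,::-1]
cr=a[170:250,225:440]; cv2.imwrite('pics/c1.png', cv2.resize(cr,None,fx=3.7,fy=3.7,interpolation=cv2.INTER_CUBIC))
b=load('scene0')['image'][:,:,::-1]
cr=b[90:190,300:420]; cv2.imwrite('pics/c2.png', cv2.resize(cr,None,fx=6,fy=6,interpolation=cv2.INTER_CUBIC))
cr=b[235:310,220:300]; cv2.imwrite('pics/c3.png', cv2.resize(cr,None,fx=6,fy=6,interpolation=cv2.INTER_CUBIC))
E
```

```text
(no output)
```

View pics/c1.png

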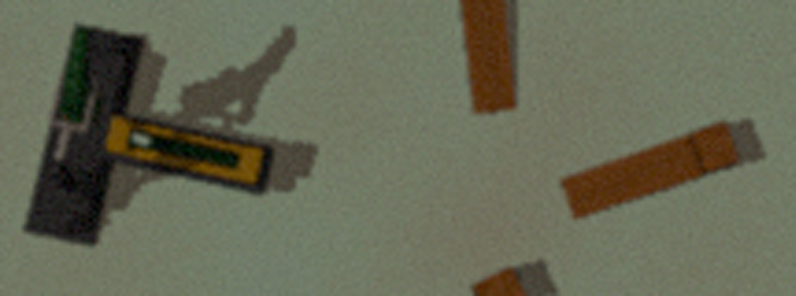

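View pics/c2.png

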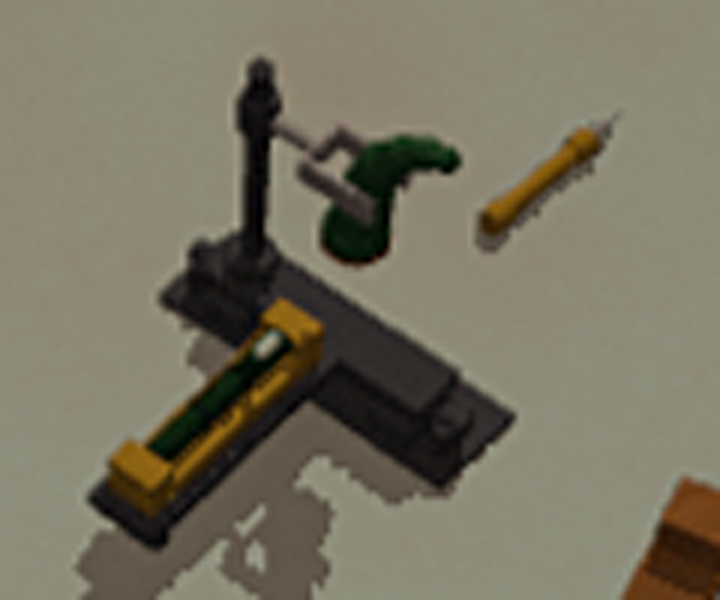

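View pics/c3.png

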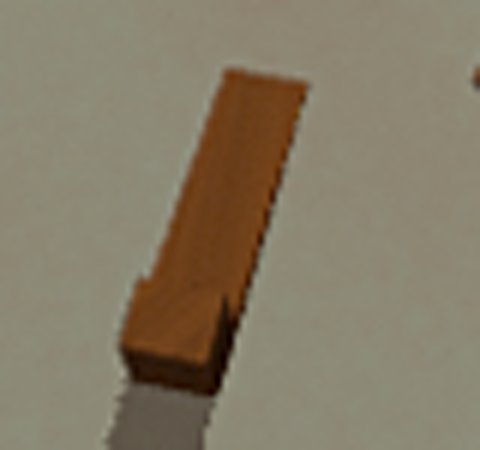

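```bash
python3 - <<'E'
from h import *
t=load('top0'); s=load('scene0')
T=lambda x,y,z: onz(t,225+x/3.7-.4,170+y/3.7-.4,z)
def W(x,y,z): return onz(s,220+x/6-.4,235+y/6-.4,z)
def S(x,y,z): return onz(s,300+x/6-.4,90+y/6-.4,z)
f=lambda l:[p[:2].round(4).tolist() for p in l]
print('head top',f([T(692,135,.04),T(705,172,.04),T(735,160,.04),T(722,122,.04)]))
print('head scene',f([W(140,282,.04),W(222,292,.04),W(205,362,.04),W(122,347,.04)]))
print('tip top',f([T(562,182,.002),T(575,217,.002)]),'scene',f([W(228,70,.002),W(307,83,.002)]))
print('plate top',f([T(147,38,.006),T(78,25,.006),T(25,230,.006),T(97,243,.006)]))
print('plate scene',f([S(515,415,.006),S(445,488,.006),S(160,298,.006)]))
for nm,c in (('t',t),('s',s)):
    hsv=cv2.cvtColor(c['image'],cv2.COLOR_RGB2HSV)
    m=cv2.inRange(hsv,(10,120,60),(35,255,255))
    n,l,st,ce=cv2.connectedComponentsWithStats(m)
    for i in range(1,n):
        if st[i,4]>20: print(nm,st[i],ce[i])
# spine end
print('spine end',f([T(272,150,.032),T(265,192,.032)]),f([S(88,497,.032),S(155,545,.03)]))
print('level ends top',f([T(112,117,.060),T(107,155,.060),T(272,150,.053),T(262,185,.053)]))
print('level ends scene',f([S(272,298,.060),S(325,328,.060),S(108,460,.053),S(172,492,.053)]))
print('vial',f([T(130,138,.06),T(240,160,.055)]))
E
```

```text
head top [[0.5732, -0.2464], [0.5429, -0.2563], [0.5527, -0.2809], [0.584, -0.2712]]
head scene [[0.5446, -0.2584], [0.5741, -0.246], [0.5844, -0.2723], [0.5538, -0.2831]]
tip top [[0.5389, -0.1438], [0.5097, -0.1542]] scene [[0.5083, -0.1527], [0.5404, -0.1411]]
plate top [[0.6594, 0.2039], [0.6704, 0.2622], [0.4975, 0.3012], [0.4869, 0.2414]]
plate scene [[0.6705, 0.2647], [0.6603, 0.2078], [0.4863, 0.243]]
t [632 117   8  42 201] [636.57711443 131.91542289]
t [581 124  33  20 383] [592.43342037 131.12532637]
t [252 135   9  11  91] [255.71428571 139.96703297]
t [261 137  36  12 339] [280.03539823 143.28908555]
t [580 146  20 102 969] [587.50361197 208.2249742 ]
t [348 154  16  46 518] [355.95173745 176.54054054]
t [185 188  26  10  99] [197.39393939 192.50505051]
t [253 201  43  19 222] [275.55855856 211.13963964]
t [377 203  48  26 529] [400.52741021 215.60491493]
t [353 243  29  46 539] [367.20408163 264.9851577 ]
s [ 397    0  185   69 2380] [490.91218487  28.30714286]
s [571   0  40   9 269] [592.83643123   3.27881041]
s [557   9  30  16 116] [572.75862069  15.60344828]
s [591
[... 958 characters left out ...]
3  70] [543.37142857 299.15714286]
s [443 294 115  61 725] [497.07310345 323.65241379]
s [523 299  44  37 439] [542.15489749 316.0022779 ]
s [436 304  40  24 288] [452.68402778 316.57986111]
s [435 322  42  23  79] [453.29113924 331.78481013]
s [432 337  16  10  33] [439.51515152 341.15151515]
s [437 360  71  40 395] [470.49113924 380.54936709]
s [454 378  16  11  45] [461.15555556 382.73333333]
spine end [[0.5612, 0.0962], [0.5266, 0.1015]] [[0.5267, 0.1012], [0.5658, 0.0944]]
level ends top [[0.5839, 0.2235], [0.5531, 0.2267], [0.5584, 0.0949], [0.53, 0.1026]]
level ends scene [[0.5534, 0.2276], [0.5834, 0.2238], [0.5319, 0.1102], [0.5656, 0.1091]]
vial [[0.5669, 0.2086], [0.5499, 0.1204]]
```

Emit:
carry_out(
  delta_pos=[
    [0.03,-0.013,0],
    [0.08,-0.037,0],
    [0.135,-0.062,0.005],
    [0.19,-0.088,0.01],
    [0.245,-0.113,0.02],
    [0.3,-0.138,0.03],
    [0.35,-0.161,0.04],
    [0.4,-0.184,0.05],
    [0.44,-0.203,0.05],
    [0.47,-0.217,0.05],
    [0.47,-0.217,0.05],
    [0.47,-0.217,0.05],
  ],
  spin=[-0.12,-0.29,-0.46,-0.63,-0.8,-0.97,-1.14,-1.3,-1.45,-1.58,-1.62,-1.62],
  claw=[0.8,0.8,0.8,0.8,0.8,0.8,0.8,0.8,0.8,0.8,0.8,0.8],
)

```text
time_s: 1.65
position: [0.5634, -0.2641, 0.153]
tcp_rot: [[-0.32, 0.948, -0.001], [0.948, 0.32, 0.0], [0.0, -0.001, -1.0]]
ft_force: [-0.2, -0.4, -1.0]
opening: 0.0734
```

```bash
python3 - <<'E'
from h import *
c=snap('wrist','w1'); s=sense(); print(s['time_s'],s['position'],s['tcp_rot'].round(4).tolist(),s['opening'],s['ft_force']); print(c['world_from_camera'].round(3).tolist())
E
```

```text
1.7 [ 0.56309365 -0.2644709   0.15311238] [[-0.3185, 0.9479, -0.0006], [0.9479, 0.3185, 0.0002], [0.0004, -0.0005, -1.0]] 0.07334888884620601 [-0.46820776 -0.25561145 -0.86390334]
[[0.948, -0.308, -0.084, 0.54], [0.319, 0.914, 0.249, -0.193], [0.0, -0.263, 0.965, 0.334], [0.0, 0.0, 0.0, 1.0]]
```

View pics/w1.png

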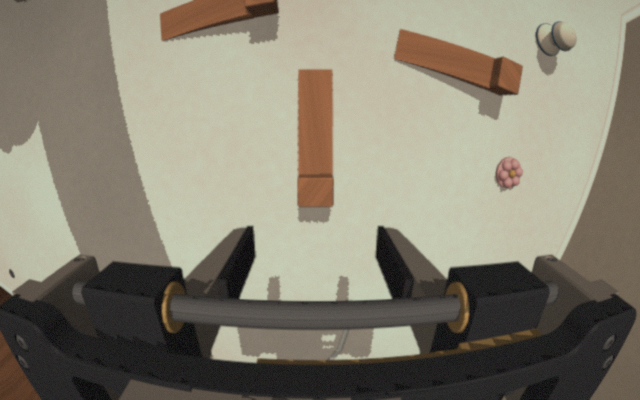

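The wrist view shows the chosen wedge upright in the image: head top is (298–333, 177–206) and the tip edge is at row 70, centred between the jaws. I'll check the numbers.

```bash
python3 - <<'E'
from h import *
c=load('w1')
P=[onz(c,u,v,.04,True) for u,v in [(298,178),(332,177),(333,206),(299,206)]]; h=np.mean(P,0)
t=(onz(c,300,70,.002,True)+onz(c,332,70,.002,True))/2
print(np.round(P,4),h,t,t-h,np.linalg.norm((t-h)[:2]), np.degrees(np.arctan2(*(t-h)[[1,0]])))
R=np.array([[-0.3185, 0.9479],[0.9479, 0.3185]]); print(R.T@(h[:2]-np.array([.5633,-.2643])))
E
```

```text
[[ 0.5434 -0.2565  0.04  ]
 [ 0.5744 -0.245   0.04  ]
 [ 0.5851 -0.2724  0.04  ]
 [ 0.5531 -0.2832  0.04  ]] [ 0.56399107 -0.2642386   0.04      ] [ 0.52514838 -0.14720916  0.002     ] [-0.03884268  0.11702943 -0.038     ] 0.12330710599120207 108.36127695894422
[-0.0001619   0.00067462]
```

Emit:
carry_out(
  delta_pos=[
    [0,0.001,0.03],
    [0,0.001,0.07],
    [0,0.001,0.1],
    [0,0.001,0.115],
    [0,0.001,0.122],
    [0,0.001,0.122],
    [0,0.001,0.122],
    [0,0.001,0.122],
    [0,0.001,0.122],
    [0,0.001,0.122],
  ],
  spin=[0,0,0,0,0,0,0,0,0,0],
  claw=[0.8,0.8,0.8,0.8,0.8,0.8,0.3,0.3,0.3,0.3],
  newtons=40,
)

```text
time_s: 2.95
position: [0.5644, -0.2643, 0.0316]
tcp_rot: [[-0.319, 0.948, 0.0], [0.948, 0.319, -0.0], [-0.0, 0.0, -1.0]]
ft_force: [0.2, -0.0, 0.7]
opening: 0.0355
```

Emit:
carry_out(
  delta_pos=[
    [0,0,-0.003],
    [0.02,0.002,-0.004],
    [0.05,0.005,-0.004],
    [0.08,0.008,-0.004],
    [0.11,0.011,-0.004],
    [0.14,0.014,-0.004],
    [0.17,0.017,-0.004],
    [0.195,0.02,-0.004],
    [0.21,0.021,-0.004],
    [0.216,0.0215,-0.004],
    [0.216,0.0215,-0.003],
    [0.216,0.0215,-0.003],
  ],
  spin=[0,0.03,0.1,0.17,0.24,0.31,0.38,0.44,0.49,0.52,0.52,0.52],
  claw=[0.3,0.3,0.3,0.3,0.3,0.3,0.3,0.3,0.3,0.3,0.3,0.3],
)

```text
time_s: 4.45
position: [0.5158, -0.0529, 0.0344]
tcp_rot: [[0.193, 0.981, 0.0], [0.981, -0.193, -0.0], [-0.0, 0.0, -1.0]]
ft_force: [0.2, 0.1, 0.2]
opening: 0.0276
```

```bash
python3 - <<'E'
from h import *
c=snap('wrist','w2');t=snap('top','t2'); s=sense(); print(s['time_s'],s['position'],s['tcp_rot'].round(4).tolist(),s['opening'],s['ft_force']); print(c['world_from_camera'].round(3).tolist())
cv2.imwrite('pics/t2c.png', cv2.resize(t['image'][170:250,225:440,::-1],None,fx=3.7,fy=3.7,interpolation=cv2.INTER_CUBIC))
E
```

```text
4.55 [ 0.51583813 -0.05303244  0.03442369] [[0.1937, 0.9811, 0.0001], [0.9811, -0.1937, -0.0], [-0.0, 0.0001, -1.0]] 0.02774597574573585 [-0.56645559 -0.39940811 -0.2760579 ]
[[0.981, 0.187, 0.05, 0.53], [-0.194, 0.946, 0.259, 0.02], [0.001, -0.263, 0.965, 0.216], [0.0, 0.0, 0.0, 1.0]]
```

View pics/w2.png

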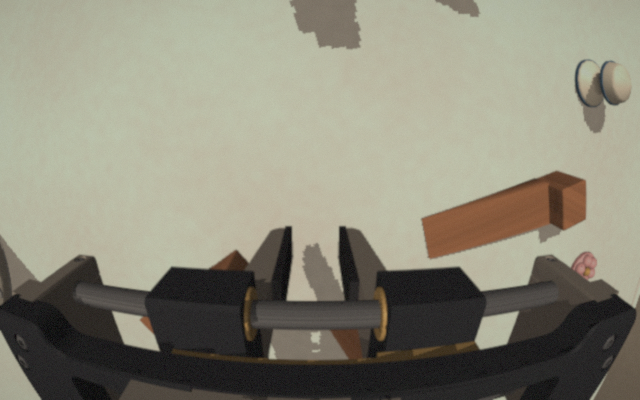

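View pics/t2c.png

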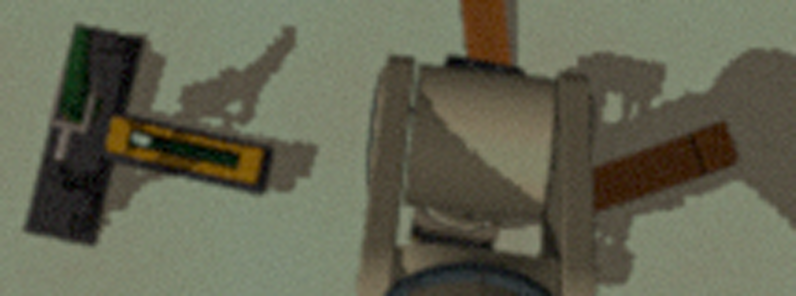

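The jaws read 27.6 mm, and the top view shows the wedge still near its original place, with its head around (735,140) in the crop. The grip was lost. I'll raise, go back and look.

Emit:
carry_out(
  delta_pos=[
    [0,0,-0.05],
    [0,0,-0.1],
    [-0.03,0.013,-0.119],
    [-0.08,0.035,-0.119],
    [-0.13,0.058,-0.119],
    [-0.175,0.078,-0.119],
    [-0.198,0.088,-0.119],
    [-0.198,0.088,-0.119],
    [-0.198,0.088,-0.119],
  ],
  spin=[0,0,-0.1,-0.22,-0.34,-0.46,-0.52,-0.52,-0.52],
  claw=[0.3,0.3,0.8,0.8,0.8,0.8,0.8,0.8,0.8],
)

```text
time_s: 5.68
position: [0.5631, -0.2634, 0.1531]
tcp_rot: [[-0.318, 0.948, -0.001], [0.948, 0.318, 0.001], [0.001, -0.0, -1.0]]
ft_force: [0.1, 0.2, 0.1]
opening: 0.0736
```

```bash
python3 - <<'E'
from h import *
t=load('t2')
c=snap('wrist','w3'); s=sense(); print(s['time_s'],s['position'],s['tcp_rot'].round(4).tolist(),s['opening'],s['ft_force'])
def pf(c,p):
    T=c['world_from_camera']; q=T[:3,:3].T@(np.array(p)-T[:3,3]); r=np.arctan2(np.hypot(q[0],q[1]),-q[2]); d=np.array([q[0],-q[1]])/np.hypot(q[0],q[1]); return np.array([c['cx'],c['cy']])+c['fx']*r*d
p=s['position']; y=s['tcp_rot'][:,1]
for dz in (0,.006,.025): print(dz, pf(c,p-[0,0,dz]), pf(c,p-[0,0,dz]+.0367*y), pf(c,p-[0,0,dz]-.0367*y))
for z in (.04,0.02,0): print('below',z,pf(c,[p[0],p[1],z]))
E
```

```text
5.725 [ 0.56323612 -0.26306158  0.15323551] [[-0.3188, 0.9478, -0.0006], [0.9478, 0.3188, 0.0006], [0.0007, -0.0004, -1.0]] 0.0734735152478689 [-0.22954343 -0.23348049 -0.46978762]
0 [315.16683867 235.31772352] [372.70623951 234.79841094] [257.62098159 234.95813192]
0.006 [315.16325252 231.81432638] [371.12262123 231.35906119] [259.19779765 231.51419571]
0.025 [315.15307397 221.9003838 ] [366.60777665 221.60100109] [263.69327743 221.74308835]
below 0.04 [315.12139899 191.32414969]
below 0.02 [315.11649913 186.6306794 ]
below 0 [315.11214775 182.47063995]
```

View pics/w3.png

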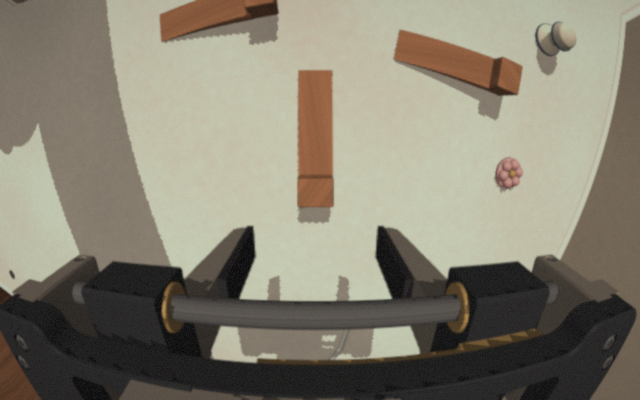

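The wedge hasn't moved: head rows 177–206, tip row 70. I'll go down again, give the jaws more time to close, and check before moving.

Emit:
carry_out(
  delta_pos=[
    [0,0.001,0.04],
    [0,0.001,0.09],
    [0,0.001,0.115],
    [0,0.001,0.122],
    [0,0.001,0.122],
    [0,0.001,0.122],
    [0,0.001,0.122],
    [0,0.001,0.122],
    [0,0.001,0.122],
    [0,0.001,0.122],
  ],
  spin=[0,0,0,0,0,0,0,0,0,0],
  claw=[0.8,0.8,0.8,0.8,0.8,0.1,0.1,0.1,0.1,0.1],
  newtons=40,
)

```text
time_s: 6.98
position: [0.5646, -0.2638, 0.0314]
tcp_rot: [[-0.319, 0.948, 0.0], [0.948, 0.319, -0.0], [-0.0, 0.0, -1.0]]
ft_force: [-0.9, 0.3, -0.3]
opening: 0.0254
```

```bash
python3 - <<'E'
from h import *
c=snap('wrist','w4');s=sense(); print(s['time_s'],s['position'],s['opening'],s['ft_force'])
E
```

```text
7.025 [ 0.56456809 -0.26372259  0.0313778 ] 0.021509637678899116 [-0.78302296  0.58976679 -0.100586  ]
```

View pics/w4.png

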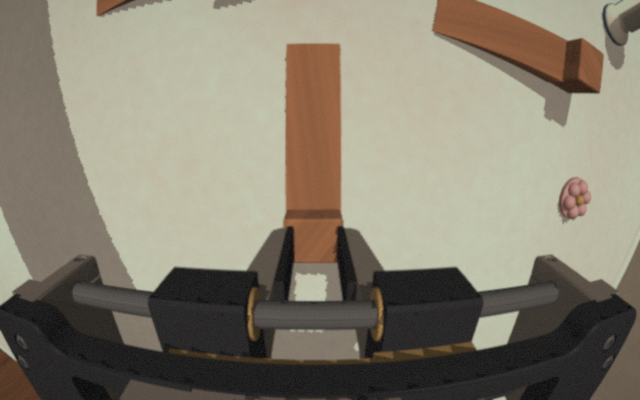

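The jaws closed to 25 mm without touching the head. In the picture they lie over it, with fingertips near (292,228) and (340,228), at a scale that puts them nearer the camera than the head top. So the fingertips look higher than stated. I'll check in the scene view.

```bash
python3 - <<'E'
from h import *
c=snap('scene','s4');s=sense(); print(s['time_s'],s['position'],s['opening'],s['ft_force'])
cv2.imwrite('pics/s4c.png', cv2.resize(c['image'][190:320,170:330,::-1],None,fx=5,fy=4.5,interpolation=cv2.INTER_CUBIC))
p=s['position']
for dz in (-.07,0,.025,p[2]): print(dz,proj(c,p-[0,0,dz]), (proj(c,p-[0,0,dz])-[170,190])*[5,4.5])
E
```

```text
7.075 [ 0.56460406 -0.26370859  0.03135552] 0.017463972667192615 [ 0.50232266  0.05486221 -0.34310298]
-0.07 [245.20741656 277.17784748] [376.03708278 392.30031366]
0 [249.22307985 289.03274566] [396.11539926 445.64735549]
0.025 [250.54244059 292.92771544] [402.71220294 463.1747195 ]
0.03135551661906209 [250.86903469 293.89187492] [404.34517345 467.51343713]
```

View pics/s4c.png

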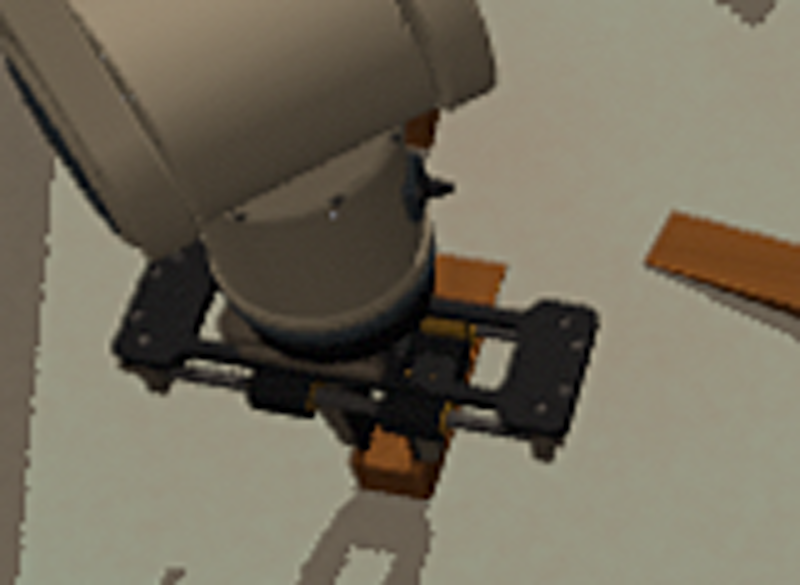

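The fingertips do stand just above the head top, higher than the reported TCP implies. I'll open and go down in small steps, watching the force.

Emit:
carry_out(
  delta_pos=[
    [0,0,0],
    [0,0,0],
    [0,0,0],
    [0,0,0],
    [0,0,0.005],
    [0,0,0.01],
    [0,0,0.013],
    [0,0,0.013],
  ],
  spin=[0,0,0,0,0,0,0,0],
  claw=[0.7,0.7,0.7,0.7,0.7,0.7,0.7,0.7],
)

```text
time_s: 8.07
position: [0.5643, -0.2636, 0.0179]
tcp_rot: [[-0.319, 0.948, -0.001], [0.948, 0.319, 0.0], [0.0, -0.0, -1.0]]
ft_force: [0.2, -0.6, 0.9]
opening: 0.0641
```

```bash
python3 - <<'E'
from h import *
c=snap('wrist','w5');s=sense(); print(s['time_s'],s['position'],s['opening'],s['ft_force'])
cv2.imwrite('pics/w5c.png', cv2.resize(c['image'][190:320,200:430,::-1],None,fx=3.4,fy=3.4,interpolation=cv2.INTER_CUBIC))
E
```

```text
8.125 [ 0.56452519 -0.26367869  0.01819192] 0.0641053376117031 [ 0.44949072 -0.12016836  0.48796712]
```

View pics/w5c.png

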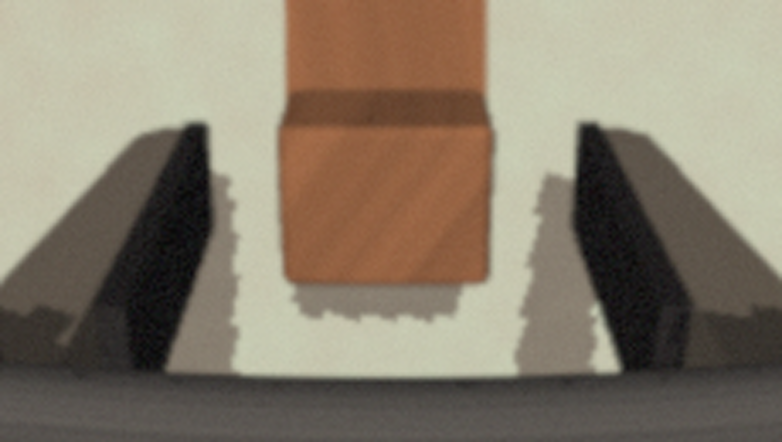

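The TCP now reads z = 0.018 and there's no table contact. From the gap scale, the tips (crop (207,125) and (577,125)) are at about z = 0.031, roughly 35–38 mm higher than stated. I'll go 16 mm lower and close.

Emit:
carry_out(
  delta_pos=[
    [0,0,0.005],
    [0,0,0.01],
    [0,0,0.014],
    [0,0,0.016],
    [0,0,0.016],
    [0,0,0.016],
    [0,0,0.016],
    [0,0,0.016],
    [0,0,0.016],
  ],
  spin=[0,0,0,0,0,0,0,0,0],
  claw=[0.7,0.7,0.7,0.2,0.2,0.2,0.2,0.2,0.2],
  newtons=40,
)

```text
time_s: 9.25
position: [0.5647, -0.2637, 0.0025]
tcp_rot: [[-0.319, 0.948, 0.0], [0.948, 0.319, -0.0], [-0.0, 0.0, -1.0]]
ft_force: [-0.3, -0.5, 0.1]
opening: 0.0357
```

```bash
python3 - <<'E'
from h import *
c=snap('wrist','w6');d=snap('scene','s6');s=sense(); print(s['time_s'],s['position'],s['opening'],s['ft_force'])
a=cv2.resize(c['image'][190:320,200:430,::-1],None,fx=3.4,fy=2.3,interpolation=cv2.INTER_CUBIC)
b=cv2.resize(d['image'][235:310,180:315,::-1],(782,290),interpolation=cv2.INTER_CUBIC)
cv2.imwrite('pics/w6c.png', np.vstack([a,b]))
E
```

```text
9.35 [ 0.56468282 -0.26372326  0.00248485] 0.035663572545052015 [-0.18271169 -0.36593845  1.55781555]
```

View pics/w6c.png

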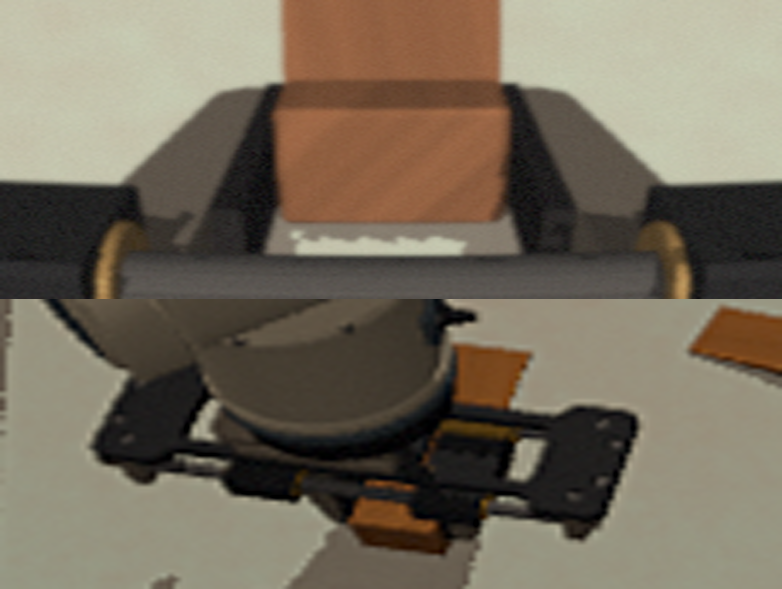

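```bash
python3 - <<'E'
from h import *
d=load('s6'); p=np.array([.5647,-.2637,0]); R=np.array([[-.319,.948,0],[.948,.319,0],[0,0,-1]])
for nm,(u,v) in dict(rfoot=(180+585*135/782,235+(535-299)*75/290), lfoot=(180+140*135/782,235+(478-299)*75/290),ringR=(180+487*135/782,235+(505-299)*75/290)).items():
    for z in (.02,.04,.06,.08,.1,.12):
        q=onz(d,u,v,z); print(nm,z,(R.T@(q-p))[:2].round(3))
E
```

```text
rfoot 0.02 [0.002 0.074]
rfoot 0.04 [-0.005  0.077]
rfoot 0.06 [-0.012  0.08 ]
rfoot 0.08 [-0.018  0.083]
rfoot 0.1 [-0.025  0.086]
rfoot 0.12 [-0.032  0.089]
lfoot 0.02 [ 0.001 -0.112]
lfoot 0.04 [-0.006 -0.105]
lfoot 0.06 [-0.012 -0.098]
lfoot 0.08 [-0.019 -0.091]
lfoot 0.1 [-0.026 -0.084]
lfoot 0.12 [-0.033 -0.077]
ringR 0.02 [0.013 0.031]
ringR 0.04 [0.006 0.035]
ringR 0.06 [-0.002  0.039]
ringR 0.08 [-0.009  0.042]
ringR 0.1 [-0.016  0.046]
ringR 0.12 [-0.023  0.05 ]
```

Gripped: the opening is steady at 35.7 mm with a pad on either side of the head. The gripper body's bottom is near z ≈ 0.095, well above the level. Now a small lift, then turn and carry to just before the toe.

Emit:
carry_out(
  delta_pos=[
    [0,0,-0.003],
    [0.02,0.002,-0.004],
    [0.05,0.005,-0.004],
    [0.08,0.008,-0.004],
    [0.11,0.011,-0.004],
    [0.14,0.014,-0.004],
    [0.17,0.017,-0.004],
    [0.195,0.02,-0.004],
    [0.21,0.021,-0.004],
    [0.216,0.0215,-0.004],
    [0.216,0.0215,-0.002],
    [0.216,0.0215,-0.001],
  ],
  spin=[0,0.03,0.1,0.17,0.24,0.31,0.38,0.44,0.49,0.52,0.52,0.52],
  claw=[0.2,0.2,0.2,0.2,0.2,0.2,0.2,0.2,0.2,0.2,0.2,0.2],
)

```text
time_s: 10.85
position: [0.5161, -0.0523, 0.0033]
tcp_rot: [[0.193, 0.981, 0.0], [0.981, -0.193, -0.0], [-0.0, 0.0, -1.0]]
ft_force: [0.3, 0.9, -0.6]
opening: 0.0353
```

```bash
python3 - <<'E'
from h import *
c=snap('wrist','w7');t=snap('top','t7');d=snap('scene','s7'); s=sense(); print(s['time_s'],s['position'],s['tcp_rot'].round(4).tolist(),s['opening'],s['ft_force'])
a=cv2.resize(t['image'][170:250,225:385,::-1],None,fx=4,fy=3.5,interpolation=cv2.INTER_CUBIC)
b=cv2.resize(d['image'][100:200,250:410,::-1],None,fx=4,fy=3,interpolation=cv2.INTER_CUBIC)
cv2.imwrite('pics/t7c.png',np.vstack([a,b]))
E
```

```text
11.0 [ 0.51604532 -0.05247801  0.00330194] [[0.1939, 0.981, -0.0001], [0.981, -0.1939, -0.0], [-0.0, -0.0001, -1.0]] 0.036036157691300086 [-0.20515753 -0.46868244  0.33473555]
```

View pics/w7.png

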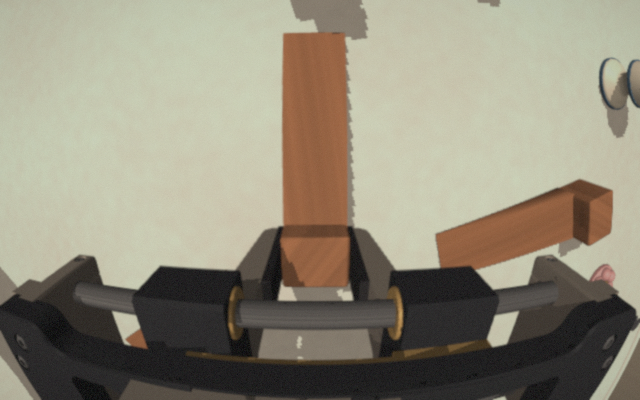

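View pics/t7c.png

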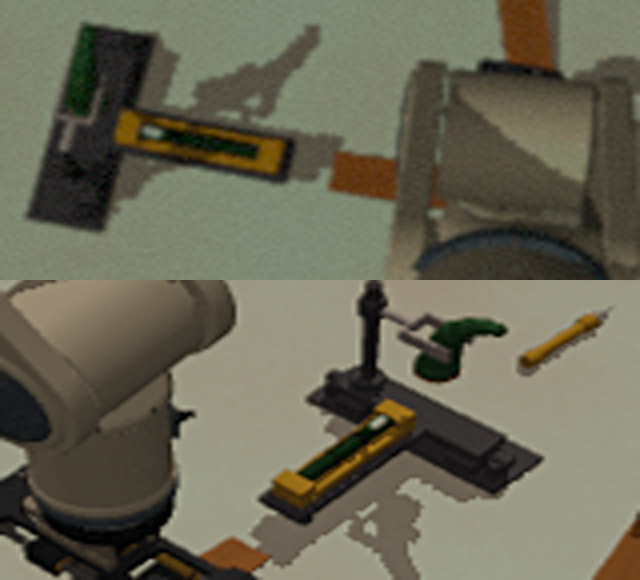

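```bash
python3 - <<'E'
from h import *
t=load('t7');c=load('w7')
T=lambda x,y,z: onz(t,225+x/4-.4,170+y/3.5-.4,z)
print('tip top',T(333,152,.003),T(329,190,.003)); print('tip wrist',onz(c,283,33,.003,True),onz(c,345,33,.003,True))
print('spine end',T(295,138,.032),T(290,182,.032),'level', [T(*q).round(4) for q in ((118,110,.06),(115,146,.06),(285,142,.054),(278,175,.054))])
a=np.array([.548,.109]);u=np.array([.194,.981]);n=np.array([.981,-.194])
for q in (onz(c,283,33,.003,True),onz(c,345,33,.003,True),T(331,171,.003)): print((q[:2]-a)@u,(q[:2]-a)@n)
# scene dark tip
E
```

```text
tip top [0.55615731 0.06781648 0.003     ] [0.52252318 0.07060129 0.003     ]
tip wrist [0.52168917 0.07294696 0.003     ] [0.55701767 0.06593654 0.003     ]
spine end [0.56457791 0.09547826 0.032     ] [0.52631089 0.09880507 0.032     ] level [array([0.5845, 0.2258, 0.06  ]), array([0.5536, 0.2272, 0.06  ]), array([0.5581, 0.1015, 0.054 ]), array([0.5298, 0.1064, 0.054 ])]
-0.040472334354810215 -0.01881663434502068
-0.04049582389866394 0.017200646623177523
-0.04071835141690877 -0.0008046874915728687
```

Emit:
carry_out(
  delta_pos=[
    [0,0.001,0.001],
    [0.004,0.001,0.001],
    [0.01,0.001,0.001],
    [0.016,0.001,0.001],
    [0.022,0.001,0.001],
    [0.028,0.001,0.001],
    [0.033,0.001,0.001],
    [0.037,0.001,0.001],
    [0.04,0.001,0.001],
    [0.042,0.001,0.001],
    [0.044,0.001,0.001],
    [0.046,0.001,0.001],
  ],
  spin=[0,0,0,0,0,0,0,0,0,0,0,0],
  claw=[0.2,0.2,0.2,0.2,0.2,0.2,0.2,0.2,0.2,0.2,0.2,0.2],
)

```text
time_s: 12.5
position: [0.526, -0.0072, 0.0024]
tcp_rot: [[0.194, 0.981, 0.0], [0.981, -0.194, -0.0], [-0.0, 0.0, -1.0]]
ft_force: [-1.3, -3.0, 3.7]
opening: 0.036
```

```bash
python3 - <<'E'
from h import *
c=snap('wrist','w8');s=sense(); print(s['time_s'],s['position'],s['opening'],s['ft_force'])
E
```

```text
12.55 [ 0.52604201 -0.00701825  0.00247264] 0.03572088363153093 [-1.0158453  -1.21966781  3.69014767]
```

View pics/w8.png

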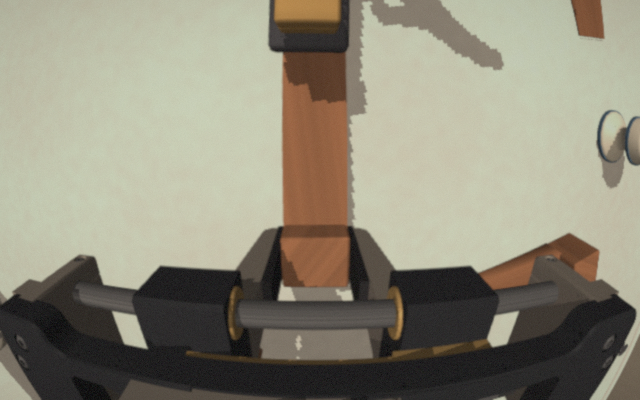

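The tip has gone under the spine end (spine front edge at row 50, columns 270–348) with no lift force yet. I'll shift about 1.5 mm sideways and ease on.

Emit:
carry_out(
  delta_pos=[
    [0.001,-0.001,-0.0005],
    [0.003,-0.0015,-0.0005],
    [0.005,-0.0015,-0.0005],
    [0.007,-0.0015,-0.0005],
    [0.009,-0.0015,-0.0005],
    [0.011,-0.0015,-0.0005],
    [0.013,-0.0015,-0.0005],
    [0.015,-0.0015,-0.0005],
  ],
  spin=[0,0,0,0,0,0,0,0],
  claw=[0.2,0.2,0.2,0.2,0.2,0.2,0.2,0.2],
)

```text
time_s: 13.55
position: [0.5274, 0.008, 0.0029]
tcp_rot: [[0.194, 0.981, -0.0], [0.981, -0.194, 0.0], [0.0, -0.0, -1.0]]
ft_force: [-0.0, 0.5, -0.8]
opening: 0.0353
```

```bash
cat > look.py <<'E'
import sys
from h import *
k=sys.argv[1]
c=snap('wrist','w'+k); t=snap('top','t'+k); s=sense(); print(s['time_s'],s['position'],s['opening'],s['ft_force'],s['tcp_rot'][:,0])
a=cv2.resize(t['image'][185:230,235:315,::-1],(800,350),interpolation=cv2.INTER_CUBIC)
b=cv2.resize(c['image'][0:60,240:380,::-1],(800,250),interpolation=cv2.INTER_CUBIC)
cv2.imwrite(f'pics/l{k}.png',np.vstack([a,b]))
E
python3 look.py 9
```

```text
13.65 [0.52739348 0.0079953  0.00290035] 0.03534288695809887 [-0.27984523  0.25376542 -0.6229572 ] [1.93636233e-01 9.81073395e-01 5.99370149e-05]
```

View pics/l9.png

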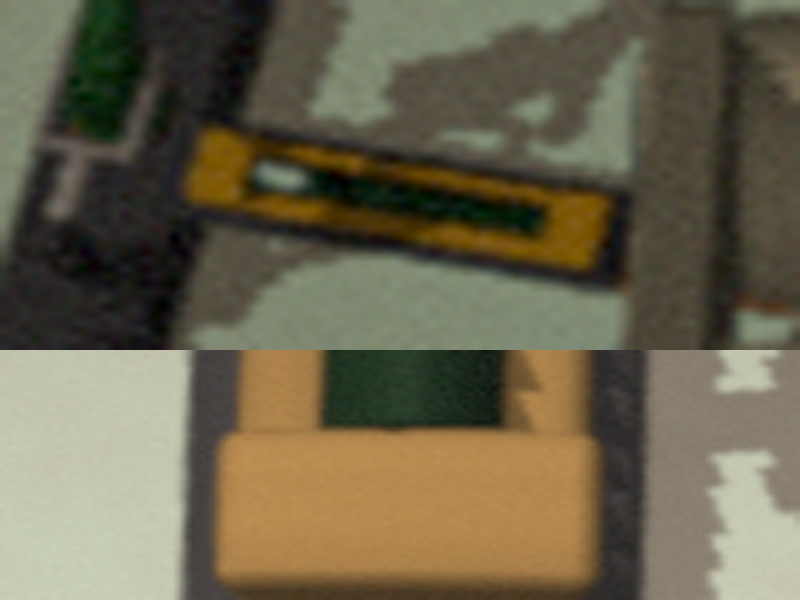

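Emit:
carry_out(
  delta_pos=[
    [0.002,0,0.0003],
    [0.0035,0,0.0004],
    [0.005,0,0.0004],
    [0.0065,0,0.0004],
    [0.008,0,0.0004],
    [0.0095,0,0.0004],
    [0.011,0,0.0004],
    [0.0125,0,0.0004],
  ],
  spin=[0,0,0,0,0,0,0,0],
  claw=[0.2,0.2,0.2,0.2,0.2,0.2,0.2,0.2],
)

```text
time_s: 14.65
position: [0.5298, 0.0202, 0.0025]
tcp_rot: [[0.194, 0.981, 0.0], [0.981, -0.194, 0.0], [0.0, 0.0, -1.0]]
ft_force: [-1.5, 0.4, -1.0]
opening: 0.0359
```

Emit:
carry_out(
  delta_pos=[
    [0.0015,0,0],
    [0.003,0,0],
    [0.0045,0,0],
    [0.006,0,0],
    [0.0075,0,0],
    [0.009,0,0],
  ],
  spin=[0,0,0,0,0,0],
  claw=[0.2,0.2,0.2,0.2,0.2,0.2],
)

```text
time_s: 15.4
position: [0.531, 0.028, 0.0025]
tcp_rot: [[0.193, 0.981, -0.001], [0.981, -0.193, -0.001], [-0.001, -0.001, -1.0]]
ft_force: [-1.7, -7.8, 1.6]
opening: 0.0357
```

```bash
python3 look.py 10
```

```text
15.5 [0.53105069 0.02815568 0.00247241] 0.03566660555529958 [-1.41045465 -5.59755271  1.76261544] [ 0.19330009  0.98113892 -0.00121975]
```

View pics/l10.png

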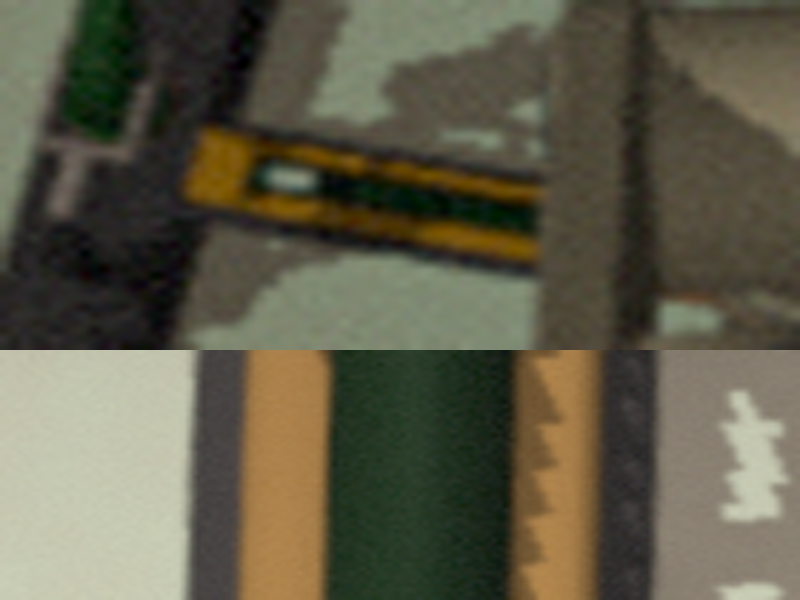

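Contact: 6–8 N against the push, and the bubble has moved from crop column 283 to 293. About 37 mm remain. Easing on at 1.25 mm per row.

Emit:
carry_out(
  delta_pos=[
    [0.001,0,0],
    [0.002,0,0],
    [0.003,0,0],
    [0.004,0,0],
    [0.005,0,0],
    [0.006,0,0],
    [0.007,0,0],
    [0.008,0,0],
    [0.009,0,0],
    [0.01,0,0],
  ],
  spin=[0,0,0,0,0,0,0,0,0,0],
  claw=[0.2,0.2,0.2,0.2,0.2,0.2,0.2,0.2,0.2,0.2],
)

```text
time_s: 16.75
position: [0.5328, 0.0377, 0.0025]
tcp_rot: [[0.193, 0.981, -0.001], [0.981, -0.193, -0.001], [-0.002, -0.001, -1.0]]
ft_force: [-3.2, -7.5, 2.4]
opening: 0.0359
```

```bash
python3 look.py 11
```

```text
16.85 [0.5328912  0.0378548  0.00247099] 0.03577590668977826 [-1.29816337 -7.26697763  2.42271365] [ 0.19330083  0.98113859 -0.00136561]
```

View pics/l11.png

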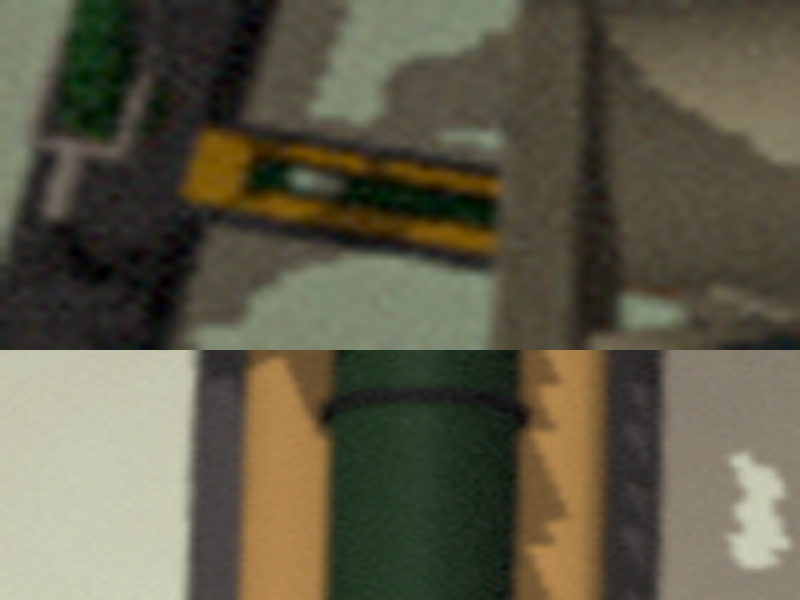

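View pics/w11.png

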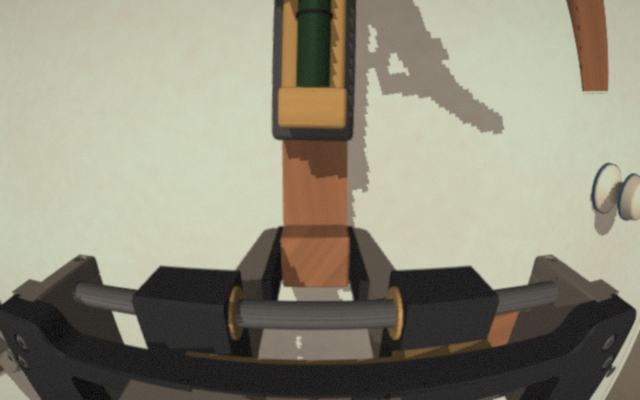

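Bubble is at crop column 316, about -25 mm, and the force is steady around 7–8 N. The wrist view now shows the toe-side line at (315,10). About 29 mm to go.

Emit:
carry_out(
  delta_pos=[
    [0.001,0,0],
    [0.0025,0,0],
    [0.004,0,0],
    [0.0055,0,0],
    [0.007,0,0],
    [0.0085,0,0],
    [0.01,0,0],
    [0.0115,0,0],
    [0.013,0,0],
    [0.0145,0,0],
    [0.016,0,0],
    [0.017,0,0],
  ],
  spin=[0,0,0,0,0,0,0,0,0,0,0,0],
  claw=[0.2,0.2,0.2,0.2,0.2,0.2,0.2,0.2,0.2,0.2,0.2,0.2],
)

```text
time_s: 18.35
position: [0.5362, 0.0544, 0.0025]
tcp_rot: [[0.193, 0.981, -0.001], [0.981, -0.193, -0.001], [-0.002, -0.001, -1.0]]
ft_force: [-1.6, -7.6, 2.5]
opening: 0.0358
```

```bash
python3 look.py 12
```

```text
18.45 [0.53618812 0.05453121 0.00247549] 0.03560577853859658 [-1.7696969  -7.26114477  1.88311851] [ 0.19333238  0.98113235 -0.00138158]
```

View pics/l12.png

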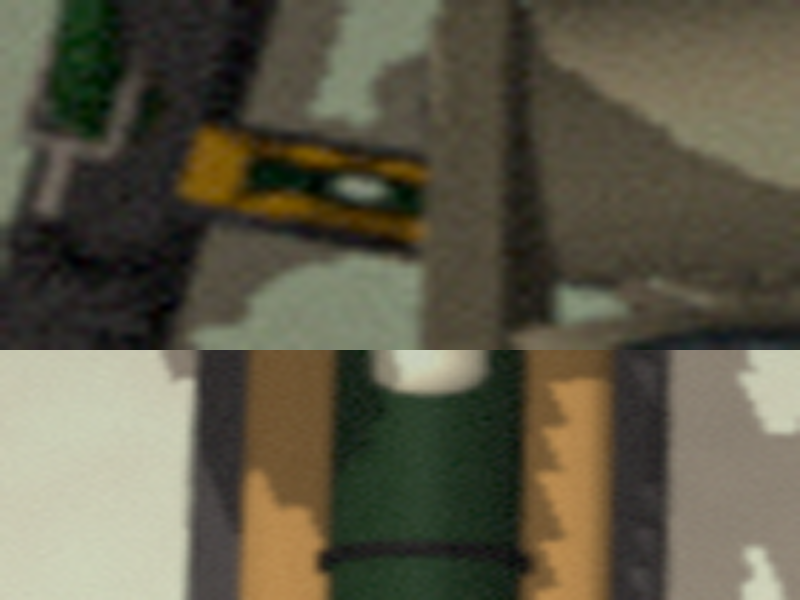

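```bash
python3 - <<'E'
from h import *
c=load('w12'); u=np.array([.194,.981])
q=onz(c,316,10,.060,True); l=onz(c,315,49.5,.060,True); print((l-q)[:2]@u*1000, 'bubble', (-13.5 - ((q-l)[:2]@u*-1000) ))
d=-(q-l)[:2]@u*1000; print(d)
E
```

```text
-17.01334627009116 bubble 3.5133462700911586
-17.01334627009116
```

Bubble centre is at about -12.5 mm, so about 14 mm to go. I'll advance 11 mm, then fine-tune.

Emit:
carry_out(
  delta_pos=[
    [0.001,0,0],
    [0.002,0,0],
    [0.003,0,0],
    [0.004,0,0],
    [0.005,0,0],
    [0.006,0,0],
    [0.007,0,0],
    [0.008,0,0],
    [0.009,0,0],
    [0.01,0,0],
    [0.011,0,0],
  ],
  spin=[0,0,0,0,0,0,0,0,0,0,0],
  claw=[0.2,0.2,0.2,0.2,0.2,0.2,0.2,0.2,0.2,0.2,0.2],
)

```text
time_s: 19.82
position: [0.5383, 0.0652, 0.0025]
tcp_rot: [[0.193, 0.981, -0.001], [0.981, -0.193, -0.001], [-0.002, -0.001, -1.0]]
ft_force: [-1.5, -7.7, 2.9]
opening: 0.0359
```

```bash
sed -i 's/0:60,240:380/20:100,250:390/' look.py; python3 look.py 13
```

```text
19.925 [0.53831291 0.06526954 0.00246676] 0.03599955845796492 [-1.29158679 -7.01460852  2.49066057] [ 0.19337805  0.98112331 -0.00140809]
```

View pics/l13.png

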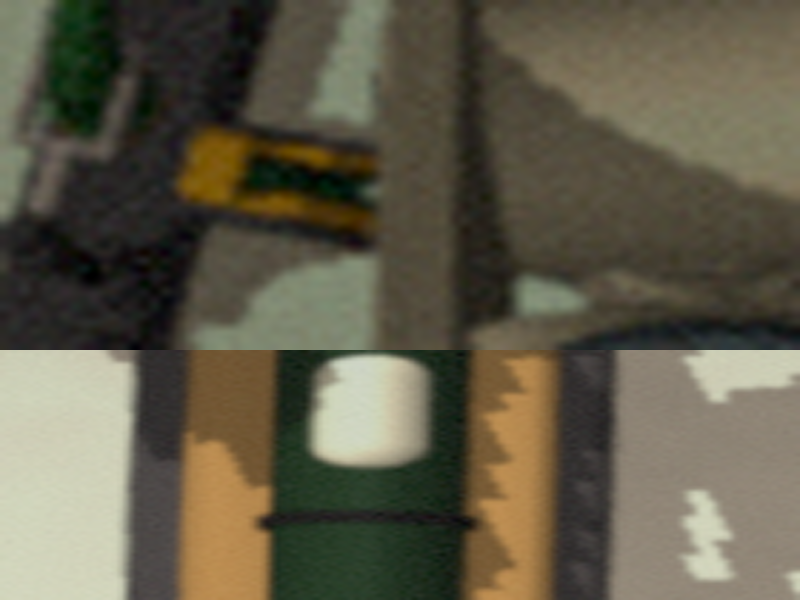

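View pics/w13.png

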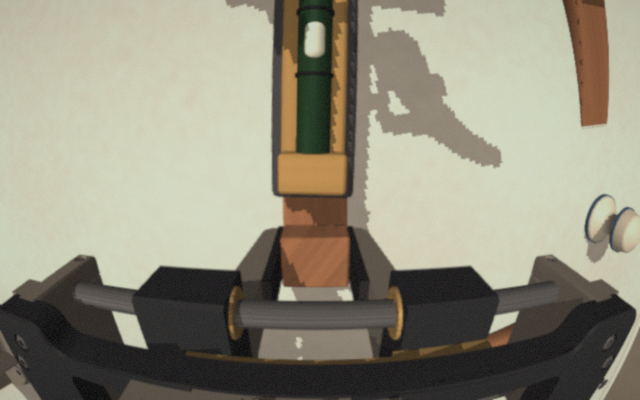

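```bash
cat > bub.py <<'E'
import sys
from h import *
k=sys.argv[1]; c=load('w'+k); u=np.array([.194,.981])
g=c['image'][0:170,303:328].astype(int); m=g.mean(1).round(0).mean(1)
for r in range(0,110): print(r,int(m[r]),end='; ')
E
python3 bub.py 13; python3 - <<'E'
from h import *
c=load('w13'); u=np.array([.194,.981])
v=[onz(c,315,r,.061,True)[:2]@u*1000 for r in (9.5,21,57,73.5)]; v=np.array(v); print(v-v[-1], (v[1]+v[2])/2-(v[0]+v[3])/2, (v[0]+v[3])/2-v[3])
E
```

```text
0 42; 1 42; 2 42; 3 41; 4 41; 5 37; 6 32; 7 30; 8 29; 9 34; 10 39; 11 42; 12 41; 13 42; 14 42; 15 41; 16 41; 17 40; 18 40; 19 41; 20 45; 21 62; 22 97; 23 122; 24 134; 25 139; 26 141; 27 143; 28 145; 29 144; 30 145; 31 149; 32 151; 33 153; 34 153; 35 153; 36 153; 37 152; 38 153; 39 155; 40 156; 41 157; 42 158; 43 158; 44 158; 45 158; 46 158; 47 158; 48 158; 49 158; 50 157; 51 153; 52 147; 53 138; 54 126; 55 109; 56 86; 57 62; 58 46; 59 42; 60 42; 61 41; 62 42; 63 41; 64 42; 65 42; 66 42; 67 41; 68 42; 69 41; 70 40; 71 36; 72 32; 73 30; 74 32; 75 34; 76 41; 77 42; 78 42; 79 41; 80 41; 81 42; 82 42; 83 41; 84 42; 85 41; 86 42; 87 42; 88 42; 89 42; 90 42; 91 41; 92 42; 93 42; 94 42; 95 41; 96 41; 97 42; 98 42; 99 42; 100 41; 101 43; 102 41; 103 41; 104 42; 105 42; 106 42; 107 41; 108 42; 109 42; [26.87639672 21.82904884  6.69478823  0.        ] 0.8237201731332675 13.438198357859335
```

Rows along the vial: lines at 8 and 73, bubble from 22 to 56, so the bubble is about 1 mm short of centre. I'll advance 1 mm more, hold, look, then release.

Emit:
carry_out(
  delta_pos=[
    [0.0005,0,0],
    [0.001,0,0],
    [0.001,0,0],
    [0.001,0,0],
    [0.001,0,0],
  ],
  spin=[0,0,0,0,0],
  claw=[0.2,0.2,0.2,0.2,0.2],
)

```text
time_s: 20.55
position: [0.5385, 0.0662, 0.0025]
tcp_rot: [[0.193, 0.981, -0.001], [0.981, -0.193, -0.001], [-0.001, -0.001, -1.0]]
ft_force: [-2.2, -7.3, 2.0]
opening: 0.0357
```

Emit:
carry_out(
  delta_pos=[
    [0,0,0],
    [0,0,0],
    [0,0,0],
    [0,0,0],
  ],
  spin=[0,0,0,0],
  claw=[0.45,0.55,0.65,0.65],
)

```text
time_s: 21.05
position: [0.5391, 0.0673, 0.0025]
tcp_rot: [[0.194, 0.981, 0.0], [0.981, -0.194, 0.0], [0.0, 0.0, -1.0]]
ft_force: [-0.6, 0.2, -0.6]
opening: 0.06
```

```bash
python3 look.py 14; python3 bub.py 14 | tr ';' '\n' | awk '$1<80' | tr '\n' ';'
```

```text
21.15 [0.53907759 0.06722315 0.00248039] 0.059867100954577215 [-0.3363928  -0.94980448  0.55070804] [1.93691941e-01 9.81062399e-01 4.32440907e-05]
0 41; 1 42; 2 42; 3 43; 4 43; 5 43; 6 43; 7 43; 8 42; 9 43; 10 36; 11 32; 12 30; 13 30; 14 35; 15 39; 16 42; 17 43; 18 42; 19 44; 20 43; 21 43; 22 41; 23 42; 24 42; 25 42; 26 41; 27 44; 28 63; 29 96; 30 121; 31 133; 32 140; 33 145; 34 146; 35 148; 36 151; 37 154; 38 158; 39 157; 40 156; 41 157; 42 156; 43 156; 44 156; 45 160; 46 160; 47 160; 48 160; 49 160; 50 160; 51 160; 52 160; 53 160; 54 159; 55 160; 56 160; 57 160; 58 158; 59 153; 60 145; 61 134; 62 119; 63 102; 64 77; 65 53; 66 43; 67 42; 68 43; 69 43; 70 41; 71 42; 72 43; 73 42; 74 43; 75 42; 76 36; 77 33; 78 32; 79 32; ;
```

View pics/w14.png

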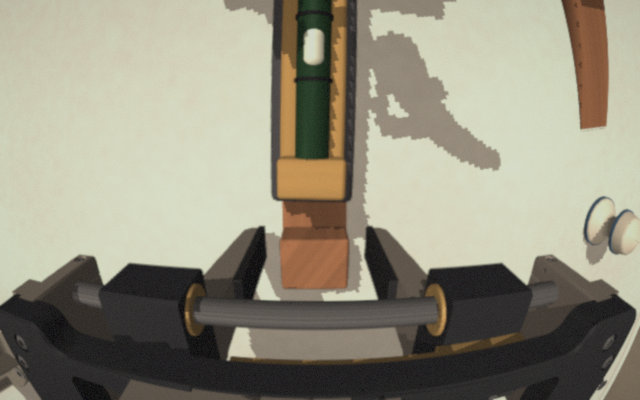

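Released: opening 60 mm, no force. Rows: lines at 12 and 78, bubble from 29 to 63.5, so centred. Lifting straight up.

Emit:
carry_out(
  delta_pos=[
    [0,0,-0.01],
    [0,0,-0.03],
    [0,0,-0.06],
    [0,0,-0.1],
    [0,0,-0.14],
    [-0.02,0,-0.17],
    [-0.06,0,-0.19],
    [-0.1,0,-0.2],
    [-0.14,0,-0.2],
    [-0.16,0,-0.2],
    [-0.16,0,-0.2],
    [-0.16,0,-0.2],
  ],
  spin=[0,0,0,0,0,0,0,0,0,0,0,0],
  claw=[0.65,0.65,0.65,0.65,0.65,0.65,0.65,0.65,0.65,0.65,0.65,0.65],
)

```text
time_s: 22.65
position: [0.5081, -0.0893, 0.2028]
tcp_rot: [[0.194, 0.981, 0.0], [0.981, -0.194, 0.0], [0.0, 0.0, -1.0]]
ft_force: [-1.2, 0.7, 0.9]
opening: 0.0596
```

```bash
python3 - <<'E'
from h import *
c=snap('wrist','w15');t=snap('top','t15');d=snap('scene','s15');s=sense(); print(s['time_s'],s['position'],s['ft_force'],s['opening'])
a=cv2.resize(t['image'][185:235,235:355,::-1],(800,300),interpolation=cv2.INTER_CUBIC)
b=cv2.resize(d['image'][110:200,280:400,::-1],(480,300),interpolation=cv2.INTER_CUBIC)
e=cv2.resize(c['image'][0:125,230:380,::-1],(320,300),interpolation=cv2.INTER_CUBIC)
cv2.imwrite('pics/l15.png',np.vstack([a,np.hstack([b,e])]))
E
```

```text
22.8 [ 0.50820845 -0.08900244  0.2025491 ] [-0.60241819 -0.75343162  0.04950511] 0.05953062934049667
```

View pics/l15.png

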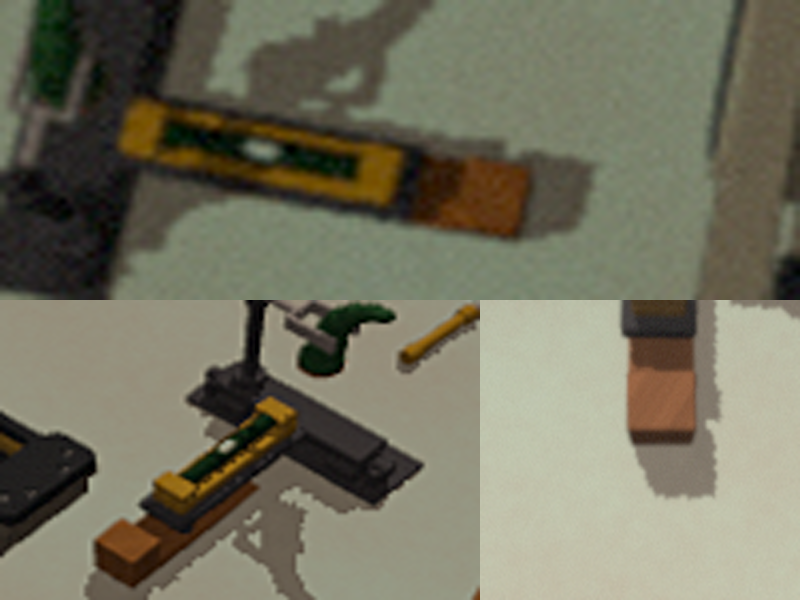

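```bash
python3 - <<'E'
from h import *
c=load('w14'); u=np.array([.194,.981])
v=np.array([onz(c,315,r,.061,True)[:2]@u*1000 for r in (12.3,29,63.3,78)]); print(v-v[-1], -((v[1]+v[2])/2-(v[0]+v[3])/2))
s=sense(); print(s['time_s'],s['ft_force'],abs(s['qvel']).max())
hand_in()
E
```

```text
[27.49785374 20.23237467  5.94293426  0.        ] 0.6612724044023821
22.8 [-0.60241819 -0.75343162  0.04950511] 0.0032032553746727454
the job is handed in; nothing more can be done
```

I slid the wedge under the toe until the stand was level, let go, and backed the arm clear. The job was handed in at about 22.8 s, and no verdict was reported.

**Bubble and wedge:** The last wrist-camera check, just after release, put the bubble about 0.7 mm past centre on the toe side, against the 4 mm allowed. After the arm backed off, the top view showed it still mid-vial, within about 1 mm. The wedge lay flat with the toe on it.

**Forces:** The wrist sensor read 6–8 N along the push throughout and about zero after release. I saw nothing suggesting the robot touched the stand. I did not re-measure the finial, brooch, snuffer or vise afterwards, but the arm never pushed near them.

**What went wrong on the way:** The first grasp closed on nothing. The fingertips stood about 35 mm higher than the stated tool frame implies. The unmoved wedge, the closing width and the camera scale all pointed to this. I went lower, gripped the head (opening steady at 36 mm) and carried on from there.

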